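# Tighten the fan retaining ring with a pin spanner

### The job

The circulation fan taken out of the serum refrigerator lies on the counter with its steel retaining ring not yet tight. Take the pin spanner from its rest, feel both of its pins fully into the two holes of the ring before turning, and turn the ring clockwise with it up to its stop, gently and without touching the ring with the gripper. Then lay the spanner back in its rest as it lay, upright with its pins in the slot, and leave the other things alone.

Things in the scene. Friction and masses are not known exactly. Their poses are not given: they have to be found in the camera images.
- fan_unit: Fixed fan unit: white square housing 160 x 160 mm on a 168 mm square foot, its top 38 mm above the counter. Centred on that lies a flat steel retaining ring round a low fan (no higher than 44 mm). Origin: centre of the underside, z up.
- ring_centre (a point): Centre of the ring at its flat top, 48 mm above the counter; the ring turns about the vertical through it. Ring: outer diameter about 99, inner 61, 10 mm thick. Two round holes through it, 9 mm wide with a 1 mm chamfer, lie 40 mm either side of the centre (80 mm apart), 10 mm deep down to the housing.
- ring (a joint): Ring angle, rad, growing clockwise seen from above; stop at 1.5, starts at 0.4 to 0.85. Friction about 0.35 N m, stays where left. The line through the holes stands (this value) clockwise from the unit's x axis, but the holes are drilled up to 0.5 rad to either side of that, differently at each start: feel or look for them.
- ring_witness (a point): A reference point (nothing to see) that turns with the ring, 40 mm from its centre at its top, at the joint value clockwise from the unit's x axis. Not a hole: those are up to 0.5 rad away. Shows only whether the ring has turned.
- spanner: Loose pin spanner, 0.15 to 0.31 kg: steel bar 100 (x) x 22 (y) x 9 mm; on its middle an upright black handle block 42 (x) x 16 mm (y), 8 to 58 mm above the bar's underside, to be gripped across its 16 mm. Two 6 mm pins point down 8 mm, 40 mm either side of the middle along x; ends alike. Origin: middle of the bar's underside, z up.
- pin_a (a point): Tip of the pin at the spanner's +x end, slightly tapered, 8 mm below the bar's underside. With both pins fully in the holes the bar lies flat on the ring (spanner origin 48 mm above the counter); with the pins standing on the ring's top it is 8 mm higher.
- pin_b (a point): Centre of the tip of the pin at the spanner's -x end, 8 mm below the bar's underside.
- rest: Fixed spanner rest: two grey rails 120 mm long (x), 12 mm wide, tops 20 mm above the counter, with a 12 mm slot between them along x, on a 136 x 50 x 4 mm steel foot. The spanner starts along it, bar on the rails (origin 20 mm above the counter), pins in the slot. Origin: centre of the underside, z up.
- vial: Bystander: loose glass vial, 32 mm diameter, 60 mm tall. Origin: centre of its underside.
- carton: Bystander: loose paper carton, 50 x 90 x 45 mm. Origin: centre of its underside.
- logger: Bystander: loose white temperature logger with a dark display, 70 x 45 x 20 mm. Origin: centre of its underside.
There are look-alikes about, which are no part of the job. Leave any blue or red look-alike of the fan_unit alone.

How it is judged:
By the outcome, as a careful person would: the job done as asked, in the order asked, and still so for the second after the job is handed in, with the robot touching nothing.
It also fails if it takes over 72 s, if anything falls off the work surface, if the arm or the gripper's body presses on something with over 40 N, if the wrist force passes 120 N, or if a joint passes its speed limit or range.

### The arm

A 7-joint arm with a two-finger parallel gripper is mounted at the origin on the work surface. World frame = base frame: x ahead of the robot, y to its left, z up, the work surface at z = 0. Lengths are in mm, angles in rad, forces in N, time in s.
With the tool pointing down it reaches from about 425 to 925 mm from the base axis. Payload 6.8 kg.
Tool frame: the origin (TCP) lies on the centre line of the jaws, within the pads' length; the fingertips stand 19 mm ahead of it and the grasp point (between the pads) is the TCP; z points along the fingers, y is the line along which they close (so a half turn about z gives the same grasp; the last joint's range is limited). The gripper opens to 85 mm and grips with 20 to 120 N. Pads are 22 mm wide; open, the fingers measure 114 mm over their backs; the gripper's body (76 mm by 85 mm) begins 54 mm behind the grasp point. The pads swing forward as they close: fully open they stand 13 mm farther back than shut.
Start: joints at [1.048, 0.477, 0.022, 1.555, -0.011, 1.109, -0.083], TCP at [272.04, -617.771, 250.308] pointing down, gripper open.
Joint ranges: [-2.96, 2.96], [-0.34, 2.1], [-1.41, 1.46], [0.24, 2.44], [-1.37, 4.51], [0.17, 1.92], [-2.96, 2.96]. Speed limits (rad/s): [2.39, 2.39, 3.14, 3.14, 3.14, 3.14, 3.14].

### API

Orientations are given as a rotation vector (axis times angle).
In Python, from bench import sense, optics, ctrl, finder gives the robot as it stands.
- The arm moves only by the shell command python3 -m inch 'ROWS'. ROWS is text: rows parted by semicolons, each of 7 numbers parted by spaces: the turn, a rotation vector about the tool's x, y, z in rad, then the shift along the tool's x, y, z in units of 40 mm (1.0 is 40 mm), then the closure, from 0 (fully open) to 1 (shut). In form: wx wy wz tx ty tz grip; .... A call has 1 to 8 rows; each row shifts and turns the commanded pose from where the row before left it, along the tool's axes as they then stand; what a row does not reach is not made up. A row lasts 1/10 s, in which the tool goes at most 50 mm and 8.59 degrees, less where a joint would pass 70% of its speed; a pose out of reach is approached as far as the arm can. A call is refused whole if a number of a shift passes 1 or a number of a turn 0.15, either way. A call with a gripper value outside its range is refused whole. The fingers move at their own pace and stop on an object; the grip force is fixed at half the most. Time passes only in rows, so rows that do not move let the fingers close. It gives the time, the measured TCP pose, the force, the opening and the grip force at its end, in the units of the state.
- sense(): the state, without advancing time (a new reading comes with each control period).
- optics.snapshot(name): name is "scene" or "top" or "wrist"; returns a dict with "color" (400x640x3 uint8, red, green, blue), "depth" (400x640 float32, mm along the optical axis (not along the pixel's ray), 0 where there is no reading), "fx", "fy", "cx", "cy" (pixels), "extrinsics" (4x4, takes a point from world to camera coordinates); the wrist camera has in their place "mount" (4x4, takes a point from camera to tool coordinates, whose origin is the TCP and whose axes are the flange's). Camera axes: x right, y down, z forward; pixel columns grow to the right and rows downward; lengths in mm; the calibration is good to about 2 mm. A picture is of the moment at which its call begins: read the wrist's pose just before it.
- ctrl.hand_in(): hands the job in; it is judged then, once.
Trained networks look in a picture, given as the dict that the camera call returned (one of the last four; its "shot" number tells which), for a name from the list of things; names that differ only in an ending like _2 or _b are one class to them, and where a whole thing is asked for, a point or a joint stands for the part that bears it (a point fixed in the world has none). Each returns a list of dicts, best first, with "confidence" (0 to 1); they miss things now and then, are a little off and sometimes report something else, mostly with a low value. They report only what shows in the picture. A call takes as long as a camera call. They do not tell look-alikes from the thing itself.
- finder.cut_out(picture, thing): "mask" (400x640 bool, what is visible of it) and "uv" ([column, row] in pixels, amid what is visible of it).
The state is a dict: "clock": time; "joints": joint angles; "joint_velocities": joint speeds; "joint_efforts": joint torques, N m; "eef_pos": TCP position; "tcp_rot": TCP orientation; "ft_force": force on the tool from outside, world axes, zero at the start; "ft_torque": the same for the moment, N m; "gripper_width": opening from 0.0 (shut) to 1.0 (fully open); "gripper_force": force on a finger pad.
Only numpy, scipy, OpenCV 4.12 (cv2) and the standard library are available. Lean on these libraries where they do the work, as an engineer would, in place of code of your own. Each camera call takes 0.05 s, during which the arm holds its last target. There are 200 camera calls.

## Working session

There is one attempt and no reset: what is moved stays moved. The work goes in short steps, Python scripts to look and compute and a shell command to move; the robot and the scene stay as the last step left them, time stands still between calls to the robot, and variables do not carry over. Pictures are saved under pics/ and viewed, at most 10 in all, crops included, and the job is handed in when it is done.

```bash
ls; mkdir -p pics; cat > h.py <<'E'
import numpy as np, cv2
from scipy.spatial.transform import Rotation as R
from bench import sense, optics, ctrl, finder
def snap(n):
    s=sense(); p=optics.snapshot(n)
    if n=="wrist":
        T=np.eye(4);T[:3,:3]=R.from_rotvec(s["tcp_rot"]).as_matrix();T[:3,3]=s["eef_pos"]
        p["c2w"]=T@p["mount"]
    else: p["c2w"]=np.linalg.inv(p["extrinsics"])
    return p
def pts(p,m):
    v,u=np.nonzero(m&(p["depth"]>0)); z=p["depth"][v,u]
    c=np.stack([(u-p["cx"])/p["fx"]*z,(v-p["cy"])/p["fy"]*z,z,np.ones_like(z)])
    return (p["c2w"]@c)[:3].T
def onplane(p,u,v,h):
    d=p["c2w"][:3,:3]@np.array([(u-p["cx"])/p["fx"],(v-p["cy"])/p["fy"],1]); o=p["c2w"][:3,3]
    return o+d*(h-o[2])/d[2]
def save(n,im): cv2.imwrite("pics/"+n,cv2.cvtColor(im,cv2.COLOR_RGB2BGR))
E
python3 - <<'E'
from h import *
s=sense(); print(s["clock"],s["eef_pos"],s["tcp_rot"],s["ft_force"])
for n in ["top","scene"]:
    p=snap(n); save(n+"0.png",p["color"])
    for t in ["fan_unit","ring","spanner","rest"]:
        for r in finder.cut_out(p,t):
            q=pts(p,r["mask"]); 
            print(n,t,round(r["confidence"],2),np.round(r["uv"]),r["mask"].sum(),np.median(q,0).round() if len(q) else None)
E
```

```text
pics
0.0 [ 271.79899677 -617.24196214  249.32976826] [-3.07254482e+00 -6.46577710e-01  7.70909057e-04] [-0.17789571 -0.56640135  0.01186711]
top fan_unit 0.84 [298. 209.] 3980 [466. 164.  38.]
top fan_unit 0.65 [291. 221.] 642 [467. 167.  48.]
top fan_unit 0.63 [224. 287.] 4204 [272. 358.  38.]
top fan_unit 0.63 [234. 119.] 3938 [709. 329.  38.]
top ring 0.9 [238. 122.] 749 [715. 332.  47.]
top ring 0.88 [208. 288.] 738 [271. 363.  47.]
top ring 0.82 [284. 211.] 781 [469. 167.  47.]
top spanner 0.82 [415. 200.] 398 [ 468. -140.   30.]
top rest 0.8 [411. 203.] 676 [ 480. -144.    7.]
scene fan_unit 0.9 [299. 290.] 5272 [733. 359.  39.]
scene fan_unit 0.83 [338. 210.] 2996 [492. 192.  38.]
scene fan_unit 0.81 [443. 216.] 3265 [304. 382.  37.]
scene ring 0.79 [297. 286.] 902 [722. 336.  48.]
scene ring 0.74 [339. 208.] 539 [475. 169.  48.]
scene ring 0.69 [273. 159.] 323 [ 478. -139.   40.]
scene ring 0.59 [438. 212.] 557 [280. 368.  47.]
scene spanner 0.8 [272. 158.] 310 [ 479. -139.   37.]
scene rest 0.55 [272. 168.] 403 [ 496. -136.   10.]
scene rest 0.17 [338. 206.] 647 [477. 169.  47.]
```

View pics/top0.png

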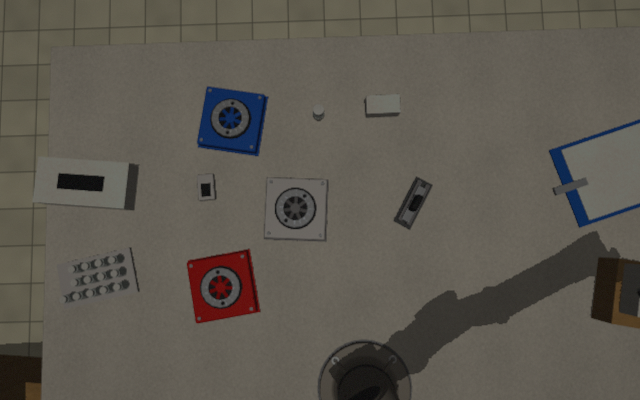

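```bash
python3 - <<'E'
from h import *
p=snap("top"); 
a=cv2.resize(p["color"][155:265,240:460],None,fx=3.6,fy=3.6,interpolation=cv2.INTER_CUBIC); save("crop1.png",a)
h=np.zeros((400,640,3),np.uint8)
for t in ["spanner","rest"]:
    r=finder.cut_out(p,t)[0]; q=pts(p,r["mask"])
    for lo,hi in ([(22,40),(60,90)] if t=="spanner" else [(2,8),(14,22)]):
        k=q[(q[:,2]>lo)&(q[:,2]<hi)]
        if len(k)>5: print(t,lo,len(k),cv2.minAreaRect(k[:,:2].astype(np.float32)),np.median(k[:,2]))
E
```

```text
spanner 22 217 ((472.48614501953125, -145.099609375), (24.27599334716797, 102.22036743164062), 60.143775939941406) 28.647751935381393
spanner 60 122 ((473.0199890136719, -145.05433654785156), (16.53569793701172, 41.292320251464844), 59.25601577758789) 76.59623216071498
rest 2 232 ((477.8563537597656, -147.85987854003906), (50.434913635253906, 139.81753540039062), 60.5182991027832) 4.534390710827211
rest 14 175 ((477.5839538574219, -147.9805450439453), (36.673648834228516, 118.84768676757812), 60.20583724975586) 19.16647361511332
```

View crop.

The top picture shows three candidates for the fan unit: white at (296,209), blue at (232,120) and red at (222,286). By the description I choose the white one. The only spanner is at (413,203), in its rest. I'll check both in one close crop.

View pics/crop1.png

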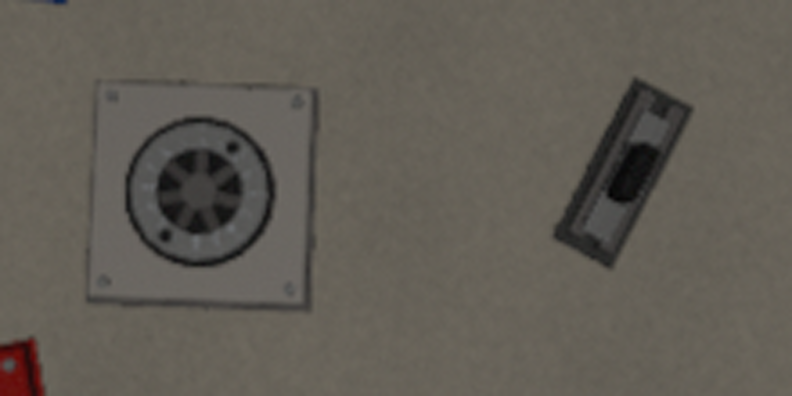

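```bash
python3 -m inch '0 0 -0.14 0 0 0 0;0 0 -0.14 0 0 0 0'; python3 - <<'E'
from h import *
s=sense();M=R.from_rotvec(s["tcp_rot"]).as_matrix();print(s["joints"],M.round(3))
d=M.T@(np.array([472.5,-145.1,150])-s["eef_pos"]);print(d/40)
E
```

```text
clock: 0.85
eef_pos: [272.1, -617.7, 250.3]
tcp_rot: [2.951, 1.078, -0.0]
ft_force: [-0.4, 0.6, 0.4]
gripper_width: 0.996
gripper_force: 0.0
[ 1.09032413  0.47793135 -0.03830988  1.55202173  0.01983106  1.1119828
  0.17724332] [[ 0.765  0.645 -0.   ]
 [ 0.645 -0.765 -0.   ]
 [-0.     0.    -1.   ]]
[11.44625487 -5.80406969  2.50659626]
```

The crop confirms the white housing with the steel ring. Its holes are at crop (232,147) and (165,236). The spanner is in its rest, with the black handle at crop (633,172).

```bash
python3 -m inch '0 0 0 .8 -.41 0 0;0 0 0 .8 -.41 0 0;0 0 0 .8 -.41 0 0;0 0 0 .8 -.41 0 0;0 0 0 .8 -.41 0 0;0 0 0 .8 -.41 0 0;0 0 0 .8 -.41 0 0;0 0 0 .8 -.41 0 0' >/dev/null; python3 -m inch '0 0 0 .8 -.41 0 0;0 0 0 .8 -.41 0 0;0 0 0 .8 -.41 0 0;0 0 0 .8 -.41 0 0;0 0 0 .8 -.41 0 0;0 0 -.14 0 0 0 0;0 0 -.14 0 0 0 0;0 0 -.14 0 0 0 0' >/dev/null; python3 -m inch '0 0 -.14 0 0 0 0;0 0 -.14 0 0 0 0;0 0 -.14 0 0 0 0;0 0 -.14 0 0 0 0;0 0 -.14 0 0 0 0;0 0 -.14 0 0 0 0;0 0 -.14 0 0 0 0;0 0 -.14 0 0 0 0' >/dev/null; python3 -m inch '0 0 -.14 0 0 0 0;0 0 -.14 0 0 0 0;0 0 -.12 0 0 0 0;0 0 0 0 0 0 0'
cat > look.py <<'E'
from h import *
s=sense();M=R.from_rotvec(s["tcp_rot"]).as_matrix();print(s["clock"],s["joints"].round(2) if hasattr(s["joints"],'round') else s["joints"])
print("tcp",np.round(s["eef_pos"],1),"xang",np.degrees(np.arctan2(M[1,0],M[0,0])))
p=snap("wrist"); save("w1.png",p["color"])
for t in ["spanner","rest"]:
    rr=finder.cut_out(p,t)
    if not rr: print("no",t); continue
    q=pts(p,rr[0]["mask"])
    for lo,hi in ([(24,36),(65,90)] if t=="spanner" else [(2,8),(14,22)]):
        k=q[(q[:,2]>lo)&(q[:,2]<hi)]
        if len(k)>5: print(t,rr[0]["confidence"],lo,len(k),cv2.minAreaRect(k[:,:2].astype(np.float32)),np.median(k[:,2]))
E
python3 look.py
```

```text
clock: 3.65
eef_pos: [455.1, -187.8, 250.4]
tcp_rot: [0.786, 3.041, -0.0]
ft_force: [0.3, 0.8, 0.3]
gripper_width: 1.002
gripper_force: 0.0
3.65 [ 0.73  0.22 -0.53  1.95  0.13  1.    1.2 ]
tcp [ 455.1 -187.8  250.4] xang 151.00219355648562
spanner 0.78 24 1317 ((472.7492980957031, -144.45814514160156), (22.24170684814453, 99.59231567382812), 60.5865592956543) 29.02574878544283
spanner 0.78 65 948 ((472.5426025390625, -144.2995147705078), (16.458473205566406, 41.49961471557617), 60.90149688720703) 77.69504034358113
rest 0.71 2 1911 ((477.95947265625, -147.34072875976562), (50.25243377685547, 135.3616943359375), 60.5745849609375) 4.092372174952686
rest 0.71 14 1398 ((477.5587158203125, -147.23056030273438), (36.217674255371094, 119.49407958984375), 60.53627395629883) 19.99372854624488
```

```bash
python3 -m inch '0 0 0.007 .14 .58 0 0;0 0 0 0 .58 0 0;0 0 0 0 0 1 0;0 0 0 0 0 1 0;0 0 0 0 0 1 0;0 0 0 0 0 .6 0;0 0 0 0 0 0 0' && python3 look.py
```

```text
clock: 4.5
eef_pos: [470.5, -143.9, 103.4]
tcp_rot: [-0.799, -3.032, -0.0]
ft_force: [-1.0, 0.3, -0.2]
gripper_width: 1.001
gripper_force: 0.0
4.5 [ 0.58  0.43 -0.5   2.08  0.31  0.71  0.94]
tcp [ 470.5 -143.9  103.4] xang 150.47892470378795
spanner 0.69 24 2340 ((472.71441650390625, -144.2963409423828), (22.044382095336914, 100.1689224243164), 60.563968658447266) 29.000041650338545
spanner 0.69 65 2936 ((472.4393310546875, -144.095703125), (16.02994155883789, 42.10464859008789), 60.46880340576172) 77.69383161548134
rest 0.76 2 4453 ((477.8026428222656, -147.2252655029297), (50.15869140625, 135.64825439453125), 60.53766632080078) 4.099436899692648
rest 0.76 14 4109 ((477.7037353515625, -147.08958435058594), (36.067935943603516, 120.21100616455078), 60.55891799926758) 20.019425773377947
```

```bash
python3 -m inch '0 0 0 -.045 .02 .55 0;0 0 0 0 0 .55 0;0 0 0 0 0 0 0;0 0 0 0 0 0 1;0 0 0 0 0 0 1;0 0 0 0 0 0 1;0 0 0 0 0 0 1;0 0 0 0 0 0 1'; python3 -m inch '0 0 0 0 0 0 1;0 0 0 0 0 0 1'; python3 look.py
```

```text
clock: 5.45
eef_pos: [475.1, -144.9, 62.8]
tcp_rot: [0.798, 3.038, -0.0]
ft_force: [-1.0, 0.5, 4.7]
gripper_width: 0.181
gripper_force: 60.8
clock: 5.65
eef_pos: [475.1, -144.9, 62.8]
tcp_rot: [0.799, 3.038, -0.001]
ft_force: [-1.4, 0.4, 6.7]
gripper_width: 0.182
gripper_force: 61.0
5.65 [ 0.54  0.5  -0.45  2.09  0.37  0.62  0.88]
tcp [ 475.1 -144.9   62.8] xang 150.5413246509133
spanner 0.55 24 3509 ((450.4798889160156, -130.41162109375), (22.100019454956055, 47.87645721435547), 60.39773178100586) 29.063588311745747
spanner 0.55 65 4914 ((472.86260986328125, -142.63568115234375), (15.92061710357666, 41.966888427734375), 60.861297607421875) 77.76809812129015
rest 0.72 2 4512 ((453.2976989746094, -133.2830810546875), (50.243621826171875, 79.61903381347656), 60.58781814575195) 4.058129182045789
rest 0.72 14 3366 ((477.4822998046875, -146.9297637939453), (36.11149978637695, 119.77633666992188), 60.572265625) 19.97576046311309
```

```bash
python3 -m inch '0 0 0 0 0 -.2 1;0 0 0 0 0 -.6 1;0 0 0 0 0 -.8 1;0 0 0 0 0 -.8 1;0 0 0 0 0 -.6 1;0 0 0 0 0 0 1;0 0 0 0 0 0 1'; cat > ring.py <<'E'
import sys
from h import *
s=sense();M=R.from_rotvec(s["tcp_rot"]).as_matrix()
print(s["clock"],np.round(s["joints"],2),"tcp",np.round(s["eef_pos"],1),"xang",np.degrees(np.arctan2(M[1,0],M[0,0])),np.round(s["ft_force"],1))
def ring(n):
    p=snap(n); save(sys.argv[1]+n+".png",p["color"])
    for r in finder.cut_out(p,"ring"):
        q=pts(p,r["mask"]); c=np.median(q,0)
        if np.hypot(*(c[:2]-[468,166]))>50: continue
        k=q[(q[:,2]>45.5)&(q[:,2]<51)]
        (x,y),(w,h),a=cv2.minAreaRect(k[:,:2].astype(np.float32)); print(n,"ring",len(k),x,y,w,h,np.median(k[:,2]))
        # robust circle fit on top annulus: outer rim
        from scipy.optimize import least_squares
        ang=np.arctan2(k[:,1]-y,k[:,0]-x);rad=np.hypot(k[:,0]-x,k[:,1]-y)
        rim=[]
        for i in range(72):
            m=np.floor((ang+np.pi)/(2*np.pi)*72).astype(int)==i
            if m.any(): rim.append(k[m][rad[m].argmax(),:2])
        rim=np.array(rim)
        f=least_squares(lambda v:np.hypot(*(rim-v[:2]).T)-v[2],[x,y,49],loss="soft_l1"); print("circle",f.x)
        return p,f.x[:2]
if __name__=="__main__":
    for n in sys.argv[2:]: ring(n)
E
python3 ring.py a top
```

```text
clock: 6.5
eef_pos: [474.4, -144.7, 182.1]
tcp_rot: [-0.799, -3.038, 0.0]
ft_force: [0.4, 0.0, -3.7]
gripper_width: 0.177
gripper_force: 59.9
6.5 [ 0.64  0.32 -0.55  2.01  0.22  0.87  1.02] tcp [ 474.4 -144.7  182.1] xang 150.54990951563693 [ 0.4  0.  -3.7]
```

```bash
python3 look.py
```

```text
6.6 [ 0.64  0.32 -0.55  2.02  0.22  0.87  1.02]
tcp [ 473.6 -144.5  180.9] xang 150.5600974794772
rest 0.67 2 2178 ((472.0622253417969, -144.05270385742188), (50.076351165771484, 122.9910659790039), 60.555870056152344) 4.059990896545202
rest 0.67 14 681 ((432.6048583984375, -121.77481079101562), (36.15180969238281, 16.51942253112793), 60.449737548828125) 19.876989654652675
```

```bash
python3 -m inch '0 0 0 .45 .8 0 1;0 0 0 .45 .8 0 1;0 0 0 .45 .8 0 1;0 0 0 .45 .8 0 1;0 0 0 .45 .8 0 1;0 0 0 .45 .8 0 1;0 0 0 0 0 0 1;0 0 0 0 0 0 1'; python3 ring.py b top wrist;python3 -c "
from h import *
print(snap('wrist')['mount'].round(2))"
```

```text
clock: 7.55
eef_pos: [474.7, 76.6, 181.7]
tcp_rot: [-0.794, -3.038, 0.0]
ft_force: [0.7, -0.5, -4.2]
gripper_width: 0.179
gripper_force: 59.9
7.55 [ 0.27  0.31 -0.65  2.04  0.25  0.86  0.54] tcp [474.7  76.6 181.7] xang 150.71869628085815 [ 0.7 -0.5 -4.2]
top ring 405 467.8236083984375 169.06430053710938 97.82628631591797 85.75732421875 48.065705791322216
circle [469.62412451 166.67595215  46.69446384]
wrist ring 9083 469.75836181640625 166.9547119140625 98.47525024414062 98.22612762451172 47.98423262029053
circle [469.66037562 166.92269647  49.46104802]
[[   0.     -0.96   -0.28   72.29]
 [   1.      0.     -0.      0.84]
 [   0.     -0.28    0.96 -123.58]
 [   0.      0.      0.      1.  ]]
```

View pics/bwrist.png

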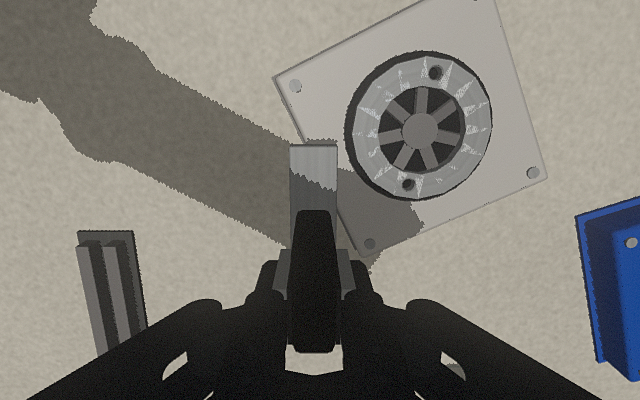

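The wrist picture shows the ring at (420,128) with its holes at (435,72) and (408,184). The held spanner's bar end is at (313,145) and its handle at (314,280).

```bash
cat > holes.py <<'E'
from ring import *
def holes(p,c):
    g=cv2.cvtColor(p["color"],cv2.COLOR_RGB2GRAY).astype(float)
    o=p["c2w"]; E=np.linalg.inv(o)
    A=np.radians(np.arange(0,360,1)); out=[]
    gx,gy=np.meshgrid(np.arange(-60,60.1,.5),np.arange(-60,60.1,.5))
    W=np.stack([c[0]+gx.ravel(),c[1]+gy.ravel(),np.full(gx.size,48),np.ones(gx.size)])
    C=E@W; u=C[0]/C[2]*p["fx"]+p["cx"]; v=C[1]/C[2]*p["fy"]+p["cy"]
    I=cv2.remap(g.astype(np.float32),u.reshape(gx.shape).astype(np.float32),v.reshape(gx.shape).astype(np.float32),cv2.INTER_LINEAR)
    K=cv2.blur(I,(1,1)); disk=(np.hypot(*np.meshgrid(np.arange(-9,10),np.arange(-9,10)))<=8.5).astype(np.float32)
    ri=((np.hypot(*np.meshgrid(np.arange(-13,14),np.arange(-13,14)))<=13)&(np.hypot(*np.meshgrid(np.arange(-13,14),np.arange(-13,14)))>10)).astype(np.float32)
    S=cv2.filter2D(I,-1,ri/ri.sum())-cv2.filter2D(I,-1,disk/disk.sum())
    rr=np.hypot(gx,gy); S[(rr<36)|(rr>44)]=-99
    for i in range(2):
        j=np.unravel_index(S.argmax(),S.shape); h=c+[gx[j],gy[j]]; out.append(h)
        print("hole",h.round(1),"score",S[j].round(1),"r",rr[j].round(1),"ang",np.degrees(np.arctan2(gy[j],gx[j])).round(1))
        S[np.hypot(gx-gx[j],gy-gy[j])<15]=-99
    print("mid",np.mean(out,0),"line ang",np.degrees(np.arctan2(*(out[0]-out[1])[::-1]))%180)
    return I
def held(p):
    d=p["depth"]; q=pts(p,d>0)
    s=sense();M=R.from_rotvec(s["tcp_rot"]).as_matrix(); t=(q-s["eef_pos"])@M
    for nm,lo,hi in [("handle top",-18,-12),("bar top",30.5,36)]:
        k=t[(t[:,2]>lo)&(t[:,2]<hi)&(abs(t[:,1])<14)&(abs(t[:,0])<60)]
        if len(k)>20: print(nm,len(k),np.percentile(k,[1,50,99],axis=0).round(1).tolist(),cv2.minAreaRect(k[:,:2].astype(np.float32)))
if __name__=="__main__":
    r=ring("wrist")
    if r:
        I=holes(*r); held(r[0])
E
python3 holes.py c
```

```text
7.8 [ 0.27  0.31 -0.65  2.04  0.25  0.86  0.54] tcp [475.1  74.4 182. ] xang 150.43734572227373 [-0.2  0.  -2.4]
wrist ring 9029 469.60089111328125 166.8843231201172 98.21556854248047 98.02149200439453 47.96898661617314
circle [469.52508369 166.90749032  49.35690304]
hole [500.  141.9] score 78.0 r 39.4 ang -39.3
hole [438.  191.4] score 76.8 r 39.9 ang 142.1
mid [469.02508369 166.65749032] line ang 141.3965852114722
handle top 5114 [[-16.7, -11.9, -17.9], [5.9, 0.2, -14.9], [22.9, 12.1, -12.3]] ((3.0628652572631836, -1.4274730682373047), (42.67274475097656, 27.302217483520508), 10.702861785888672)
bar top 3398 [[9.2, -10.8, 32.2], [36.5, 0.1, 34.0], [52.0, 10.9, 35.5]] ((27.714094161987305, 0.02715778350830078), (22.071985244750977, 49.13405990600586), 89.93196868896484)
```

```bash
python3 -m inch '0 0 0 .39 .64 0 1;0 0 0 .39 .64 0 1;0 0 0 .4 .63 0 1;0 0 .08 0 0 .4 1;0 0 .08 0 0 .4 1;0 0 0 0 0 .4 1;0 0 0 0 0 .4 1;0 0 0 0 0 0 1' >/dev/null;python3 -m inch '0 0 0 0 0 0 1;0 0 0 0 0 0 1';python3 holes.py d; python3 -c "
from h import *
X=[]
for i in range(8): snap('wrist'); s=sense(); X.append(list(s['eef_pos'])+list(s['ft_force'])+list(s['ft_torque']))
print(np.mean(X,0).round(2),np.std(X,0).round(2))"
```

```text
clock: 8.9
eef_pos: [472.3, 165.5, 119.2]
tcp_rot: [1.039, 2.964, 0.001]
ft_force: [0.4, 0.9, -2.9]
gripper_width: 0.178
gripper_force: 59.8
8.9 [ 0.03  0.43 -0.59  2.05  0.35  0.75  0.11] tcp [472.3 165.5 119.2] xang 141.37081026511783 [ 0.4  0.9 -2.9]
wrist ring 8598 463.53515625 171.6011199951172 98.39289093017578 84.13642120361328 48.050877866005195
circle [469.30884193 167.14556681  49.18407609]
hole [508.8 171.1] score 29.7 r 39.7 ang 5.8
hole [475.8 129.6] score 28.9 r 38.1 ang -80.2
mid [492.30884193 150.39556681] line ang 51.50895644050257
handle top 5053 [[-16.7, -11.5, -17.9], [6.1, 0.6, -15.0], [23.2, 12.0, -12.4]] ((2.9504776000976562, 0.40669822692871094), (27.37082862854004, 41.702598571777344), 88.96035766601562)
bar top 3393 [[9.6, -10.4, 32.0], [36.5, 0.5, 33.8], [52.2, 11.2, 35.3]] ((27.497879028320312, 0.44995594024658203), (49.98929977416992, 22.090335845947266), 0.031876299530267715)
[ 4.7183e+02  1.6541e+02  1.1868e+02  2.4000e-01  1.8000e-01 -3.0900e+00
  0.0000e+00 -0.0000e+00 -0.0000e+00] [0.17 0.05 0.24 0.34 0.61 0.6  0.03 0.02 0.03]
```

View pics/dwrist.png

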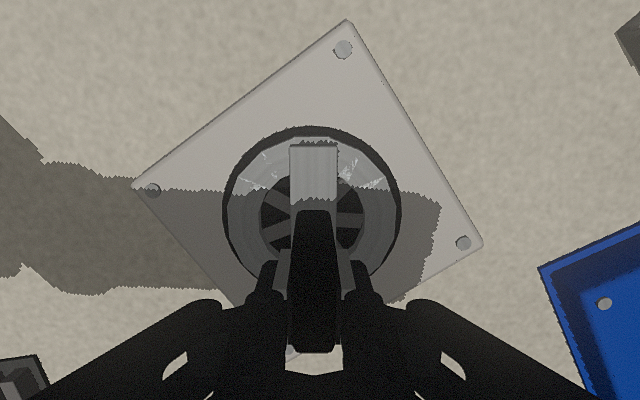

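The spanner bar at (313,170) lies over the ring, centred at about (312,215), and hides the holes as it should. I'll go down slowly, watching the force.

```bash
python3 -m inch '0 0 0 0 0 .2 1;0 0 0 0 0 .2 1;0 0 0 0 0 .05 1;0 0 0 0 0 0 1;0 0 0 0 0 0 1'; python3 -m inch '0 0 0 0 0 .04 1;0 0 0 0 0 .04 1;0 0 0 0 0 0 1'
```

```text
clock: 9.9
eef_pos: [471.5, 165.5, 100.2]
tcp_rot: [-1.038, -2.965, 0.0]
ft_force: [0.3, 0.1, -3.0]
gripper_width: 0.179
gripper_force: 60.0
clock: 10.2
eef_pos: [471.5, 165.3, 97.0]
tcp_rot: [-1.039, -2.965, 0.0]
ft_force: [-0.1, -0.1, -2.6]
gripper_width: 0.18
gripper_force: 60.0
```

```bash
python3 -m inch '0 0 0 0 0 .04 1;0 0 0 0 0 .04 1;0 0 0 0 0 0 1'; python3 -m inch '0 0 0 0 0 .04 1;0 0 0 0 0 0 1;0 0 0 0 0 0 1'
```

```text
clock: 10.5
eef_pos: [471.5, 165.3, 93.7]
tcp_rot: [-1.038, -2.965, 0.0]
ft_force: [-0.9, 0.1, -2.6]
gripper_width: 0.177
gripper_force: 60.0
clock: 10.8
eef_pos: [471.6, 165.4, 92.3]
tcp_rot: [-1.038, -2.965, 0.0]
ft_force: [0.6, 0.3, -2.8]
gripper_width: 0.177
gripper_force: 60.0
```

```bash
python3 -m inch '0 0 0 0 0 .03 1;0 0 0 0 0 0 1;0 0 0 0 0 0 1'; python3 -m inch '0 0 0 0 0 .02 1;0 0 0 0 0 0 1;0 0 0 0 0 0 1'
```

```text
clock: 11.1
eef_pos: [471.6, 165.4, 91.1]
tcp_rot: [1.039, 2.965, -0.0]
ft_force: [-0.2, 0.2, -3.0]
gripper_width: 0.176
gripper_force: 60.0
clock: 11.4
eef_pos: [471.8, 165.5, 90.7]
tcp_rot: [1.038, 2.965, 0.0]
ft_force: [-1.2, -1.2, 4.8]
gripper_width: 0.177
gripper_force: 61.0
```

Both pins are in. The bar seated at TCP z of about 90.7, where the force jumped by about 8 N. Now I'll turn gently about the ring centre.

```bash
cat > st.py <<'E'
from h import *
X=[]
for i in range(3):
    snap("top"); s=sense(); M=R.from_rotvec(s["tcp_rot"]).as_matrix()
    X.append([*s["eef_pos"],np.degrees(np.arctan2(M[1,0],M[0,0])),*s["ft_force"],*s["ft_torque"]])
print(s["clock"],"pos,xang,F,T",np.mean(X,0).round(2),"j7",round(s["joints"][6],2))
E
python3 st.py; python3 -m inch '0 0 .03 0 -.002 -.01 1;0 0 .03 0 -.002 0 1;0 0 .03 0 -.002 0 1;0 0 .03 0 -.002 0 1;0 0 0 0 0 0 1' >/dev/null; python3 st.py;  python3 -m inch '0 0 .03 0 -.002 0 1;0 0 .03 0 -.002 0 1;0 0 .03 0 -.002 0 1;0 0 .03 0 -.002 0 1;0 0 0 0 0 0 1' >/dev/null; python3 st.py
```

```text
11.55 pos,xang,F,T [ 4.7180e+02  1.6549e+02  9.0680e+01  1.4139e+02 -2.0900e+00 -5.4000e-01
  5.5400e+00 -2.0000e-01  4.0000e-01 -5.0000e-02] j7 0.08
12.2 pos,xang,F,T [ 4.7134e+02  1.6501e+02  9.0710e+01  1.3449e+02 -1.5200e+00 -1.0000e+00
  3.3900e+00 -3.6000e-01  3.7000e-01  3.0000e-02] j7 -0.03
12.85 pos,xang,F,T [ 4.7114e+02  1.6482e+02  9.0700e+01  1.2760e+02 -1.9000e+00 -2.4300e+00
  4.3000e+00 -5.4000e-01  3.7000e-01  2.0000e-02] j7 -0.13
```

```bash
python3 holes.py e | head -3; python3 - <<'E'
from h import *
p=snap("wrist"); held=__import__("holes").held; held(p)
save("e2.png",cv2.resize(p["color"][100:320,180:440],None,fx=2.3,fy=2.3))
E
```

```text
12.85 [-0.05  0.47 -0.51  2.07  0.35  0.69 -0.13] tcp [471.2 164.8  90.7] xang 127.60937833598935 [-1.8 -1.3  3.9]
wrist ring 10815 463.8224792480469 174.13473510742188 98.42338562011719 81.4464111328125 48.0895453383435
circle [469.46914217 167.12559987  49.28399792]
13.0 [-0.05  0.47 -0.51  2.07  0.35  0.69 -0.13] tcp [471.2 164.8  90.7] xang 127.6190792754988 [-1.6 -2.4  4.6]
handle top 5072 [[-16.7, -11.5, -17.9], [6.3, 0.5, -15.1], [23.4, 11.8, -12.4]] ((3.2912912368774414, -1.2737541198730469), (42.85555648803711, 27.127151489257812), 10.940391540527344)
bar top 3384 [[9.4, -10.5, 32.0], [36.7, 0.4, 33.8], [52.3, 11.1, 35.3]] ((28.18707275390625, 0.26951122283935547), (22.058982849121094, 48.934669494628906), 89.94007873535156)
```

View pics/e2.png

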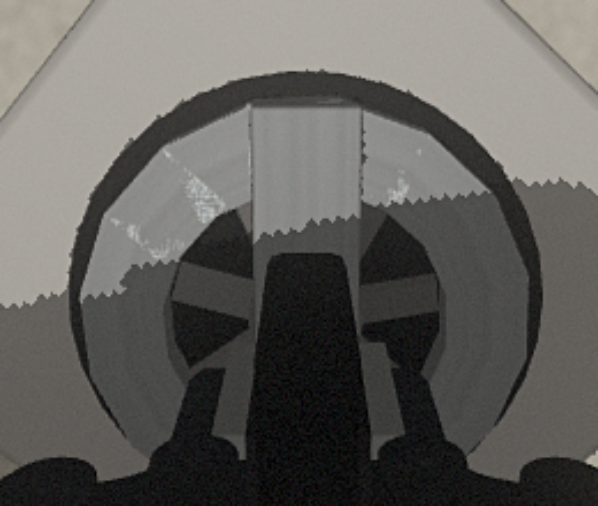

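The bar lies flat on the ring at picture (305,100–230), with no pin standing on the top. The pins are engaged, so I'll keep turning.

```bash
for i in 1; do python3 -m inch '0 0 .03 0 -.002 0 1;0 0 .03 0 -.002 0 1;0 0 .03 0 -.002 0 1;0 0 .03 0 -.002 0 1;0 0 .03 0 -.002 0 1;0 0 .03 0 -.002 0 1' >/dev/null; python3 st.py; done; python3 -m inch '0 0 .03 0 -.002 0 1;0 0 .03 0 -.002 0 1;0 0 .03 0 -.002 0 1;0 0 .03 0 -.002 0 1' >/dev/null; python3 st.py
```

```text
13.75 pos,xang,F,T [ 4.7076e+02  1.6457e+02  9.0700e+01  1.1720e+02 -1.6400e+00 -2.7300e+00
  4.6100e+00 -7.7000e-01  2.9000e-01  1.1000e-01] j7 -0.28
14.3 pos,xang,F,T [ 4.7049e+02  1.6445e+02  9.0700e+01  1.1033e+02 -1.0600e+00 -3.8600e+00
  4.2800e+00 -8.7000e-01  2.5000e-01  1.2000e-01] j7 -0.38
```

```bash
python3 -m inch '0 0 .03 -.01 -.002 0 1;0 0 .03 0 -.002 0 1;0 0 .03 0 -.002 0 1;0 0 .03 0 -.002 0 1' >/dev/null; python3 st.py; python3 -m inch '0 0 .025 0 -.002 0 1;0 0 .025 0 -.002 0 1;0 0 .025 0 -.002 0 1' >/dev/null; python3 st.py
```

```text
14.85 pos,xang,F,T [ 4.7024e+02  1.6423e+02  9.0710e+01  1.0346e+02 -2.1000e+00 -2.0800e+00
  3.9800e+00 -5.5000e-01  3.6000e-01  1.0000e-01] j7 -0.48
15.3 pos,xang,F,T [ 4.7006e+02  1.6412e+02  9.0710e+01  9.9180e+01 -1.3500e+00 -1.9400e+00
  3.8600e+00 -3.6000e-01  3.9000e-01  1.3000e-01] j7 -0.55
```

```bash
python3 -m inch '0 0 .025 0 -.002 0 1;0 0 .025 0 -.002 0 1;0 0 .025 0 -.002 0 1' >/dev/null; python3 st.py; python3 -m inch '0 0 .025 0 -.002 0 1;0 0 .025 0 -.002 0 1' >/dev/null; python3 st.py;  python3 -m inch '0 0 .025 0 -.002 0 1;0 0 .025 0 -.002 0 1' >/dev/null; python3 st.py
```

```text
15.75 pos,xang,F,T [ 4.6985e+02  1.6405e+02  9.0710e+01  9.4880e+01 -1.9200e+00 -1.0100e+00
  3.2800e+00 -3.3000e-01  3.4000e-01  1.4000e-01] j7 -0.61
16.1 pos,xang,F,T [ 4.6971e+02  1.6401e+02  9.0710e+01  9.2020e+01 -1.1400e+00 -1.3000e+00
  2.9900e+00 -2.8000e-01  3.1000e-01  1.6000e-01] j7 -0.65
16.45 pos,xang,F,T [ 4.6957e+02  1.6398e+02  9.0710e+01  8.9160e+01 -8.2000e-01 -1.1100e+00
  2.9000e+00 -2.7000e-01  2.4000e-01  1.5000e-01] j7 -0.7
```

```bash
for k in 1; do python3 -m inch '0 0 .025 0 -.002 0 1;0 0 .025 0 -.002 0 1' >/dev/null; python3 st.py; done; python3 -m inch '0 0 .025 0 -.002 0 1;0 0 .025 0 -.002 0 1' >/dev/null; python3 st.py; python3 -m inch '0 0 .025 0 -.002 0 1' >/dev/null; python3 st.py
```

```text
16.8 pos,xang,F,T [ 4.6942e+02  1.6400e+02  9.0720e+01  8.6290e+01 -5.6000e-01 -1.2400e+00
  2.9100e+00 -2.5000e-01  1.9000e-01  1.6000e-01] j7 -0.74
17.15 pos,xang,F,T [ 4.6922e+02  1.6399e+02  9.0720e+01  8.3570e+01  1.0000e-01 -1.7300e+00
  2.9800e+00 -4.6000e-01  9.0000e-02  1.2000e+00] j7 -0.78
17.4 pos,xang,F,T [ 4.6917e+02  1.6402e+02  9.0750e+01  8.2150e+01 -6.2000e-01 -2.3300e+00
  3.4100e+00 -6.3000e-01  1.0000e-02  1.8100e+00] j7 -0.8
```

The torque rose from 0.16 to 1.8 N m at about 84 deg, so the ring is on its stop. I'll ease off into the play and lift out.

```bash
python3 -m inch '0 0 -.025 0 .002 0 1;0 0 -.025 0 .002 0 1;0 0 0 0 0 0 1' >/dev/null; python3 st.py; python3 -m inch '0 0 -.015 0 .001 0 1;0 0 0 0 0 0 1' >/dev/null; python3 st.py
```

```text
17.85 pos,xang,F,T [ 4.6933e+02  1.6395e+02  9.0710e+01  8.4860e+01 -7.5000e-01 -1.0600e+00
  3.1500e+00 -2.9000e-01  1.3000e-01  3.6000e-01] j7 -0.76
18.2 pos,xang,F,T [ 4.6938e+02  1.6400e+02  9.0720e+01  8.5770e+01 -8.1000e-01 -9.5000e-01
  3.2900e+00 -1.9000e-01  9.0000e-02 -4.0000e-02] j7 -0.75
```

```bash
python3 -m inch '0 0 -.01 0 .001 0 1;0 0 0 0 0 -.1 1;0 0 0 0 0 -.1 1;0 0 0 0 0 -.1 1;0 0 0 0 0 -.4 1;0 0 0 0 0 -.8 1;0 0 0 0 0 -.8 1;0 0 0 0 0 0 1' >/dev/null; python3 st.py;python3 holes.py f
```

```text
19.15 pos,xang,F,T [ 4.6956e+02  1.6401e+02  1.8327e+02  8.6380e+01  7.0000e-02  4.3000e-01
 -3.5000e+00 -2.0000e-02  3.0000e-02  1.0000e-02] j7 -0.66
19.15 [-0.14  0.3  -0.38  2.02  0.14  0.85 -0.66] tcp [468.7 163.6 182.1] xang 86.38901618008153 [ 0.6 -0.4 -3.3]
wrist ring 6163 469.60919189453125 169.57948303222656 93.53138732910156 97.9984359741211 48.08424808924315
circle [469.49426147 167.00093469  49.29654677]
hole [470.5 207.5] score 56.4 r 40.5 ang 88.6
hole [431.5 179. ] score 31.6 r 39.8 ang 162.5
mid [450.99426147 193.25093469] line ang 36.15818543980833
handle top 4940 [[-16.3, -11.4, -17.6], [7.4, 0.4, -15.7], [24.1, 11.9, -12.5]] ((3.626859664916992, -1.5027084350585938), (43.041221618652344, 27.012155532836914), 11.89580249786377)
bar top 3399 [[9.9, -10.4, 31.5], [37.3, 0.5, 33.0], [52.9, 11.2, 34.7]] ((28.560087203979492, 0.4174184799194336), (49.18865203857422, 21.99368667602539), 9.856821270659566e-05)
```

```bash
python3 -m inch '0 0 0 -.5 .06 0 1;0 0 0 -.9 .07 0 1;0 0 0 -.9 .07 0 1;0 0 0 -.9 .07 0 1;0 0 0 -.9 .07 0 1;0 0 0 -.9 .07 0 1;0 0 0 -.9 .07 0 1;0 0 0 -.9 .07 0 1' >/dev/null; python3 -m inch '0 0 0 -.9 .07 0 1;0 0 -.14 0 0 0 1;0 0 -.14 0 0 0 1;0 0 -.14 0 0 0 1;0 0 -.14 0 0 0 1;0 0 -.14 0 0 0 1;0 0 -.14 0 0 0 1;0 0 -.14 0 0 0 1'>/dev/null;python3 -m inch '0 0 -.14 0 0 0 1;0 0 0 0 0 0 1;0 0 0 0 0 0 1'>/dev/null; python3 st.py; python3 look.py; python3 -c "
import sys;sys.argv=['x','g']
from holes import *
held(snap('wrist'))
r=ring('top')
if r: I=holes(*r)"
```

```text
21.3 pos,xang,F,T [ 4.7441e+02 -1.4495e+02  1.8222e+02  1.5040e+02 -1.3000e-01  4.2000e-01
 -3.4700e+00 -1.0000e-02 -2.0000e-02 -1.0000e-02] j7 1.07
21.3 [ 0.53  0.3  -0.42  2.02  0.16  0.85  1.07]
tcp [ 474.5 -145.   182.4] xang 150.44256828827767
rest 0.97 2 2236 ((473.14239501953125, -144.6820068359375), (50.10700225830078, 124.3089599609375), 60.5502815246582) 4.060584660186208
rest 0.97 14 710 ((433.28045654296875, -122.47401428222656), (35.5828971862793, 18.636754989624023), 61.37449264526367) 19.9635916027309
21.45 [ 0.53  0.3  -0.42  2.02  0.16  0.85  1.08] tcp [ 474.7 -144.9  182.7] xang 150.51445850688435 [ 0.6 -0.2 -2.4]
handle top 5064 [[-16.6, -11.6, -17.9], [6.2, 0.6, -15.0], [23.1, 12.0, -12.3]] ((3.133251190185547, -1.1672515869140625), (42.297142028808594, 26.888736724853516), 10.23440933227539)
bar top 3402 [[9.7, -10.4, 32.0], [36.6, 0.5, 33.8], [52.1, 11.3, 35.3]] ((27.62786102294922, 0.46541690826416016), (22.002403259277344, 49.624393463134766), 89.9499740600586)
top ring 477 469.41534423828125 164.92599487304688 96.45475769042969 96.6059799194336 48.003258790499785
circle [469.62326027 165.23929322  47.94602175]
hole [469.6 206.2] score 35.3 r 41.0 ang 90.0
hole [467.1 126.7] score 35.0 r 38.6 ang -93.7
mid [468.37326027 166.48929322] line ang 88.19883948427764
```

```bash
python3 -m inch '0 0 0 0 -.02 .7 1;0 0 0 0 0 .9 1;0 0 0 0 0 .7 1;0 0 0 0 0 .3 1;0 0 0 0 0 .15 1;0 0 0 0 0 .1 1;0 0 0 0 0 0 1' >/dev/null; python3 st.py; python3 -m inch '0 0 0 0 0 .05 1;0 0 0 0 0 .04 1;0 0 0 0 0 0 1' >/dev/null; python3 st.py
```

```text
22.45 pos,xang,F,T [ 4.7509e+02 -1.4587e+02  6.9640e+01  1.5056e+02 -1.0000e-01 -1.4000e-01
 -3.0900e+00  1.0000e-02  2.0000e-02 -1.0000e-02] j7 0.97
22.9 pos,xang,F,T [ 4.7426e+02 -1.4570e+02  6.5090e+01  1.5056e+02 -1.0000e-02 -4.1000e-01
 -2.9500e+00  1.0000e-02  1.0000e-02 -0.0000e+00] j7 0.96
```

```bash
python3 -m inch '0 0 0 0 0 .03 1;0 0 0 0 0 0 1;0 0 0 0 0 0 1' >/dev/null; python3 st.py; python3 -m inch '0 0 0 0 0 .02 1;0 0 0 0 0 0 1' >/dev/null; python3 st.py
```

```text
23.35 pos,xang,F,T [ 4.7432e+02 -1.4568e+02  6.3900e+01  1.5056e+02  7.8000e-01 -5.3000e-01
 -2.5900e+00  1.0000e-02 -1.0000e-02  0.0000e+00] j7 0.96
23.7 pos,xang,F,T [ 4.7429e+02 -1.4568e+02  6.3060e+01  1.5056e+02 -4.2000e-01 -7.0000e-02
 -2.9000e+00 -1.0000e-02 -1.0000e-02 -1.0000e-02] j7 0.96
```

```bash
python3 -m inch '0 0 0 0 0 .015 1;0 0 0 0 0 0 1' >/dev/null; python3 st.py; python3 -m inch '0 0 0 0 0 .01 1;0 0 0 0 0 0 1' >/dev/null; python3 st.py
```

```text
24.05 pos,xang,F,T [ 4.7438e+02 -1.4573e+02  6.2830e+01  1.5056e+02 -2.1700e+00  2.7000e-01
  4.7000e+00  1.4000e-01  3.8000e-01  2.0000e-02] j7 0.96
24.4 pos,xang,F,T [ 4.7438e+02 -1.4571e+02  6.2790e+01  1.5056e+02 -3.9000e+00  6.5000e-01
  1.0320e+01  2.2000e-01  7.6000e-01  4.0000e-02] j7 0.96
```

```bash
python3 -m inch '0 0 0 0 0 -.01 0;0 0 0 0 0 0 0;0 0 0 0 0 0 0;0 0 0 0 0 0 0;0 0 0 0 0 0 0;0 0 0 0 0 0 0'; python3 -m inch '0 0 0 0 0 -.3 0;0 0 0 0 0 -.6 0;0 0 0 0 0 -1 0;0 0 0 0 0 -1 0;0 0 0 0 0 -1 0;0 0 0 0 0 0 0;0 0 0 0 0 0 0';python3 look.py; python3 ring.py z top scene
```

```text
clock: 25.0
eef_pos: [474.4, -145.7, 62.5]
tcp_rot: [0.798, 3.038, 0.0]
ft_force: [-0.4, -0.4, -0.5]
gripper_width: 1.002
gripper_force: 0.0
clock: 25.7
eef_pos: [474.8, -145.8, 220.1]
tcp_rot: [0.798, 3.036, -0.001]
ft_force: [-0.5, 0.2, -0.1]
gripper_width: 1.0
gripper_force: 0.0
25.7 [ 0.55  0.25 -0.44  1.98  0.13  0.93  1.1 ]
tcp [ 474.8 -145.8  220.1] xang 150.55233943199627
spanner 0.83 24 1329 ((472.935546875, -144.38113403320312), (21.723957061767578, 100.15245056152344), 60.835453033447266) 29.089623407574322
spanner 0.83 65 1096 ((472.62109375, -144.29319763183594), (15.937519073486328, 42.40309143066406), 60.73604965209961) 77.72929186041208
rest 0.6 2 2229 ((478.09735107421875, -147.41488647460938), (50.06449890136719, 136.02203369140625), 60.490203857421875) 4.110423820971846
rest 0.6 14 1871 ((477.5199890136719, -147.03366088867188), (36.034568786621094, 119.33488464355469), 60.58311462402344) 20.064799788107564
25.85 [ 0.55  0.25 -0.44  1.99  0.13  0.93  1.1 ] tcp [ 473.4 -145.5  217.6] xang 150.56568164311287 [-0.7 -0.3  0.1]
top ring 462 470.0848693847656 165.59896850585938 94.49588775634766 95.5775375366211 47.79927911158984
circle [469.83757423 165.4173373   47.53623404]
scene ring 393 471.7415771484375 168.13916015625 98.21849060058594 99.24482727050781 48.15568163538592
circle [471.8804041  167.04341549  48.19781505]
```

View pics/w1.png

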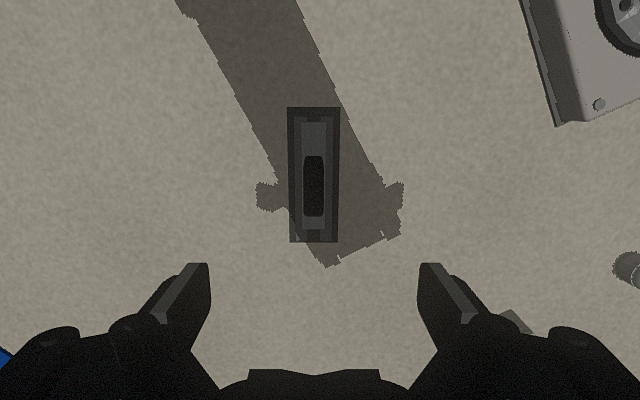

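View pics/ztop.png

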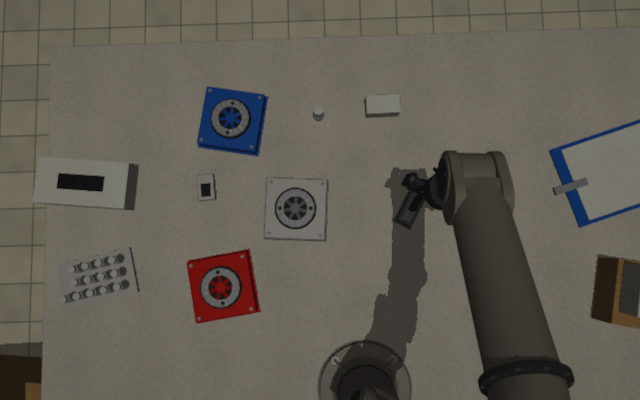

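The wrist picture shows the spanner flat in its rest at (313,180), within 1 mm of where it started. The top picture shows the white unit's holes turned level at (282,208) and (310,208), and everything else where it was.

```bash
python3 -c "
from h import *
print(ctrl.hand_in())"
```

```text
the job is handed in; nothing more can be done
None
```

The ring is turned clockwise to its stop, where the torque rose from 0.16 to 1.8 N m; the spanner is back in its rest within 1 mm of where it lay, the other things look unmoved, and the job was handed in at about 26 s.

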